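# Gauge the plate gap of the bench press

## Robot

A 6-joint arm with a two-finger parallel gripper is mounted at the origin on the work surface. World frame = base frame: x ahead of the robot, y to its left, z up, the work surface at z = 0. Lengths are in m, angles in rad, forces in N, time in s.
With the tool pointing down it reaches from about 0.325 to 0.9 m from the base axis. Payload 6.1 kg.
Tool frame: the origin (TCP) lies between the finger pads; the fingertips stand 8 mm ahead of it and the grasp point (between the pads) lies 11 mm behind it; z points along the fingers, y is the direction in which the jaws open and shut (so a half turn about z gives the same grasp; the last joint's range is limited). The gripper opens to 87 mm and grips with 3 to 60 N. Pads are 19 mm wide; open, the fingers measure 117 mm over their backs; the gripper's body (75 mm by 190 mm) begins 51 mm behind the grasp point.
Start: joints at [-1.425, 0.22, 1.526, -0, 1.395, -0.126], TCP at [0.168, -0.602, 0.231] pointing down, gripper open.
Joint ranges: [-2.98, 2.98], [-0.91, 2.08], [0.09, 2.57], [-1.24, 4.39], [0.2, 2.65], [-2.68, 2.68]. Speed limits (rad/s): [2.57, 2.57, 3.01, 3.14, 3.14, 3.14].

## Interface

Orientations are given as a unit quaternion [x, y, z, w].
In Python, from rig import move_pose, servo_line, movej, gripper_open, close, sleep, ik, read_state, snapshot, Unreachable, sign_off, look_for, masks_of gives the robot as it stands. Calls block until the motion is done:
- move_pose(position, orientation): joint-space move of the TCP to a pose.
- servo_line(position, rot=None, rate=0.15, contact_N=None): straight line of the TCP; rot=None keeps the orientation; rate is the mean speed in m/s. With contact_N (N) it stops when the force on the tool has changed by that much, and returns True; else False.
- movej(angles): joint-space move.
- gripper_open() and close(force=None): open the fingers fully, or close them until they stop; force is the grip in N (None keeps the last).
- sleep(seconds).
- ik(position, orientation): joint angles nearest the present ones, or None.
- read_state(): the state.
- snapshot(name): name is "scene" or "top"; returns a dict with "pixels" (480x640x3 uint8, red, green, blue), "fx", "fy", "cx", "cy" (pixels), "eye" and "attitude" of the camera in the world. Camera axes: x right, y down, z forward; pixel columns grow to the right and rows downward; lengths in m; the calibration is good to about 2 mm. A picture is of the moment at which its call begins. There is no depth.
A pose or a line that the arm cannot do raises Unreachable and nothing moves.
- sign_off(): hands the job in, once; it reports no verdict.
Trained networks look in the newest picture that a camera, given by its name, has taken for a name from the list of things; names that differ only in an ending like _2 or _b are one class to them, and where a whole thing is asked for, a point or a joint stands for the part that bears it (a point fixed in the world has none). Each returns a list of dicts, best first, with "score" (0 to 1); they miss things now and then, are a little off and sometimes report something else, mostly with a low value. They report only what shows in the picture. A call takes as long as a camera call.
- look_for(camera, target): "xyz" ([x, y, z] in m, in world coordinates, good to about 4 mm: the middle of the surface that is visible of it).
- masks_of(camera, target): "region" (480x640 bool, what is visible of it).
The state is a dict: "time_s": time; "joints": joint angles; "qvel": joint speeds; "effort": joint torques, N m; "ee_pos": TCP position; "eef_rot": TCP orientation; "force": force on the tool from outside, world axes, zero at the start; "wrist_torque": the same for the moment, N m; "finger_gap": opening from 0.0 (shut) to 1.0 (fully open).
Only numpy, scipy, OpenCV 4.12 (cv2) and the standard library are available. Lean on these libraries where they do the work, as an engineer would, in place of code of your own. Each camera call takes 0.05 s, during which the arm holds its last target.

## Task

The taper gauge is in the bottom one of the two stacked blue trays: lift the top tray off, set it down flat on the middle of the black rubber mat and let go of it. Then pick up the orange-handled gauge, lay the flat underside of its blade on the press's lower plate and slide it straight in under the upper plate, without forcing it, until it drags snugly between the two plates. Finish holding the gauge there, level and still, blade touching both plates, for the reading; leave the other things on the bench alone.

Things in the scene. Friction and masses are not known exactly. Their poses are not given: they have to be found in the camera images.
- top_tray: dark blue upper one of two stacked blue trays, loose, about 0.3 kg, 225 long (its x) x 135 wide (its y), walls up to 38 high, white mouldings fixed in it; origin: centre of its underside. A 205 x 115 x 6 foot under it sits inside the bottom tray's rim with 5 play all round: lift it straight up at least 10 before moving sideways
- tray_handle (a point): centre of the top tray's carrying bar: bar 104 long (tray's x), 14 wide (tray's y), 16 tall, 66 above the tray's underside (58 to 74), on two posts at its ends, free of the walls; under its middle, above a low divider at 35, it is open
- mat: black rubber mat 280 (its x) x 180 (its y) x 3 on the bench, fixed; origin: centre of its underside; its top is 3 above the bench
- bottom_tray: lighter blue lower tray, fixed to the bench, open box 225 (its x) x 135 (its y) x 40 high, walls and floor 5 thick; origin: centre of its underside; the top tray stands on its rim at 34 (foot's underside) and hides the gauge until lifted off
- gauge: taper gauge, loose, 0.12 kg, lying flat in the bottom tray; origin: centre of the underside of its orange handle, which is 70 long (x from -35 to 35) x 20 wide (y) x 26 high; the steel blade runs along +x from x = 35 to its tip at x = 155, 18 wide, flat underside flush with the handle's, the upper face sloping evenly from 12 thick at the handle to 3 thick at the tip (0.075 per unit length); z up
- gauge_tip (a point): middle of the blade's tip, at its underside (155 from the gauge's origin along the gauge's x)
- press: bench press, fixed; origin: on the bench below the centre of its plates; its +x points into the press, away from the open front, where the blade comes in; z up. Lower plate 120 x 120 (x from -70 to 50, y from -60 to 60), 20 thick, its top 120 above the bench; column behind at x = 105 to 165; grey base 25 high from x = -95 to 185, y from -90 to 90
- bed_ledge (a point): middle of the 30 deep ledge of the lower plate that sticks out in front of the upper plate, on its top face (x = -55 in the press's frame)
- press_head: locked head of the press with the square upper plate 80 x 80 x 14 (x and y from -40 to 40), fixed; origin: centre of the upper plate's underside; axes as the press's. The gap between the plates (this height minus 120) is 6 to 8.5, different every time. Above the plate, an arm and a cylinder of the head reach forward as far as x = -35 and up to 200
- upper_edge (a point): middle of the upper plate's lower front edge (x = -40 in the head's frame); the sloping face of the blade meets this edge first, when (gap - 3) / 0.075 of the blade's length has passed it. From there the drag on the blade grows by about 1 to 3 N for each mm it is slid on, and 8 to 20 N of drag, standing when the hand stands, is snug; before, the blade only rubs on the lower plate with about 0.7 times the force it is pressed down with, so press lightly
- bushing: bystander: white flanged bushing, 44 diameter, 28 high; origin: centre of its underside
- screwdriver: bystander: screwdriver 160 long with green handle, lying on the bench
- glasses: bystander: clear safety glasses with yellow sides, about 140 x 130 x 43, standing on the bench

How it is judged:
By the outcome, as a careful person would: the job done as asked, in the order asked, and still so for the second after the job is handed in, while the arm keeps its last pose, push and grip.
It also fails if it takes over 58 s, if anything falls off the work surface, if the arm or the gripper's body presses on something with over 40 N, if the wrist force passes 120 N, or if a joint passes its speed limit or range.

## Working session

There is one attempt and no reset: what is moved stays moved. The work goes in short steps, each a Python script; the robot and the scene stay as the last script left them, time stands still between calls to the robot, and variables do not carry over. Pictures are saved under pics/ and viewed, and the job is handed in when it is done.

```bash
ls; mkdir -p pics; python3 - <<'E'
from rig import *
import cv2,numpy as np
s=read_state();print(s)
for c in("scene","top"):
    p=snapshot(c);cv2.imwrite(f"pics/{c}0.png",p["pixels"][:,:,::-1]);print(c,p["fx"],p["cx"],p["eye"],p["attitude"])
    for t in("top_tray","tray_handle","mat","bottom_tray","press","bed_ledge","press_head","upper_edge","bushing","screwdriver","glasses"):
        print(t,[(np.round(d["xyz"],4).tolist(),round(d["score"],2)) for d in look_for(c,t)[:2]])
print(read_state()["time_s"])
E
```

```text
pics
{'time_s': 0.0, 'joints': array([-1.42510109e+00,  2.21253385e-01,  1.52762503e+00, -1.80796661e-05,
        1.39467567e+00, -1.26140483e-01]), 'qvel': array([-1.01614289e-03,  4.50708930e-04, -8.53748209e-04, -3.74843407e-05,
       -1.91338876e-04, -5.10902990e-04]), 'effort': array([ 1.45672610e-03, -4.94613433e+01, -3.87375927e+01,  6.99509564e-02,
        5.71234105e-02, -1.57430818e-04]), 'ee_pos': array([ 0.16768987, -0.60145329,  0.22941298]), 'eef_rot': array([ 9.90776687e-01,  1.35501275e-01, -1.84866873e-05, -9.80582147e-04]), 'force': array([-0.22453183,  0.46192769, -0.28211743]), 'wrist_torque': array([-0.05008732,  0.03066332,  0.02037945]), 'finger_gap': 1.003951748601606}
scene 561.2432579637992 319.80811664723404 [1.28312255 0.09917252 0.9370689 ] [ 0.62221292  0.70485085 -0.26061904 -0.21934919]
top_tray [([0.519, -0.0728, 0.0528], 0.7)]
tray_handle [([0.5197, -0.0791, 0.0555], 0.64)]
mat [([0.5482, -0.3011, 0.0046], 0.67)]
bottom_tray [([0.6147, -0.0638, 0.0217], 0.89)]
press [([0.561, 0.3721, 0.0607], 0.63), ([0.6167, -0.0593, 0.0216], 0.59)]
bed_ledge [([0.5627, 0.3738, 0.0613], 0.62)]
press_head [([0.5524, 0.2962, 0.1988], 0.9)]
upper_edge [([0.5526, 0.2937, 0.1989], 0.96), ([0.5649, 0.3727, 0.0595], 0.73)]
bushing [([0.3832, 0.117, 0.008], 0.55)]
screwdriver [([0.7907, 0.0045, 0.0259], 0.68)]
glasses [([0.7521, -0.2115, 0.0307], 0.71)]
top 565.7938327521729 315.13056663430547 [ 0.36119231 -0.00660956  1.15987496] [-0.66527173  0.73906061 -0.07645068  0.07319999]
top_tray [([0.5055, -0.0804, 0.0452], 0.84)]
tray_handle []
mat [([0.5214, -0.3049, 0.0011], 0.57)]
bottom_tray []
press [([0.5006, 0.3541, 0.1081], 0.92)]
bed_ledge [([0.5048, 0.3562, 0.1087], 0.58)]
press_head [([0.5145, 0.2829, 0.2083], 0.97)]
upper_edge [([0.5123, 0.284, 0.2064], 0.89)]
bushing [([0.3772, 0.1173, 0.0066], 0.65)]
screwdriver [([0.7821, -0.0016, 0.0242], 0.55)]
glasses [([0.7509, -0.2029, 0.037], 0.97)]
1.2
```

View pics/scene0.png

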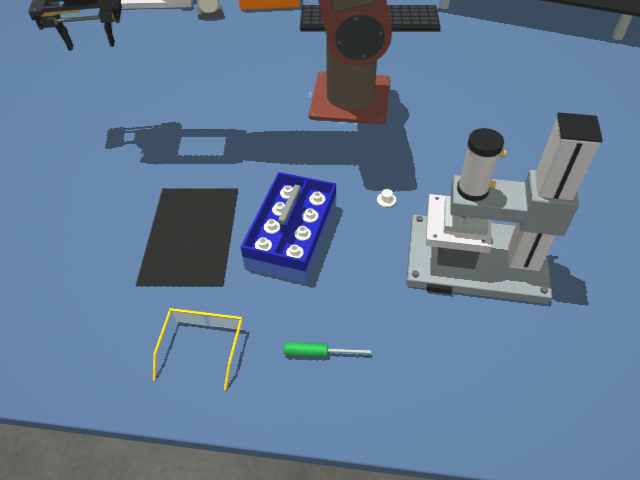

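View pics/top0.png

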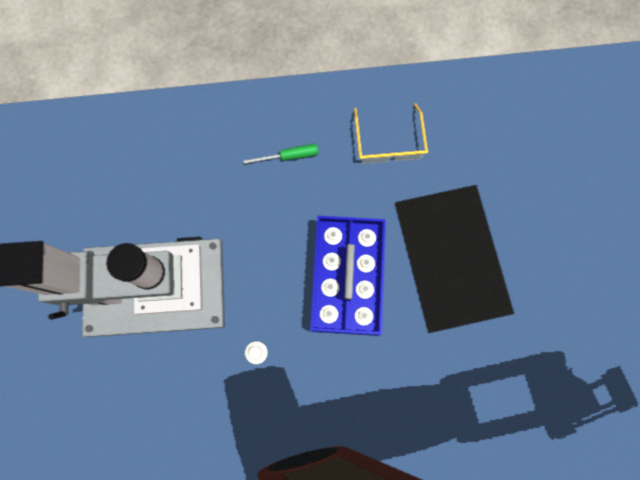

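```bash
cat > h.py <<'E'
import numpy as np,cv2
from scipy.spatial.transform import Rotation as R
import rig
def cam(c):
    p=rig.snapshot(c);p={k:(v if k=="pixels" else np.array(v)) for k,v in p.items()};return p
def proj(p,X):
    q=R.from_quat(p["attitude"]).inv().apply(np.atleast_2d(X)-p["eye"])
    return np.c_[p["fx"]*q[:,0]/q[:,2]+p["cx"],p["fy"]*q[:,1]/q[:,2]+p["cy"]]
def plane(p,uv,z):
    uv=np.atleast_2d(uv).astype(float)
    d=np.c_[(uv[:,0]-p["cx"])/p["fx"],(uv[:,1]-p["cy"])/p["fy"],np.ones(len(uv))]
    d=R.from_quat(p["attitude"]).apply(d)
    return p["eye"]+d*((z-p["eye"][2])/d[:,2])[:,None]
def crop(p,name,x0,y0,x1,y1,s):
    cv2.imwrite("pics/"+name,cv2.resize(p["pixels"][y0:y1,x0:x1,::-1],None,fx=s,fy=s,interpolation=cv2.INTER_CUBIC))
def down(yaw):  # tool z down, tool y (jaw) at yaw+90 from world x ; tool x along yaw
    return (R.from_euler("z",yaw)*R.from_euler("x",np.pi)).as_quat()
E
python3 - <<'E'
from h import *
import pickle
P={c:cam(c) for c in("scene","top")};pickle.dump(P,open("P0.pkl","wb"))
t=P["top"];s=P["scene"]
crop(t,"t_tray.png",300,170,530,345,3.4)
crop(t,"t_press.png",0,220,240,350,3.3)
crop(s,"s_tray.png",230,160,350,290,4.5)
crop(s,"s_press.png",390,100,600,310,2.8)
for n in("mat","top_tray","press"):
    m=rig.masks_of("top",n)
    if m:
        r=m[0]["region"].astype(np.uint8);c=max(cv2.findContours(r,0,2)[0],key=cv2.contourArea)
        b=cv2.minAreaRect(c);print(n,m[0]["score"],r.sum(),b)
        if n=="mat":
            w=plane(t,cv2.boxPoints(b),.003);print(w)
        if n=="top_tray":
            for z in(.072,.078):print(plane(t,cv2.boxPoints(b),z))
E
```

```text
mat 0.71 11649 ((453.7008056640625, 257.762939453125), (138.24073791503906, 88.00377655029297), 75.25643920898438)
[[ 0.65753895 -0.19680588  0.003     ]
 [ 0.68731646 -0.38349441  0.003     ]
 [ 0.40059086 -0.40771486  0.003     ]
 [ 0.37435309 -0.23004839  0.003     ]]
top_tray 0.75 7961 ((349.1292724609375, 274.85833740234375), (70.95046997070312, 115.80390930175781), 3.094058036804199)
[[ 0.40623055  0.00443573  0.072     ]
 [ 0.62950289 -0.03099656  0.072     ]
 [ 0.60696273 -0.1693435   0.072     ]
 [ 0.38513353 -0.12814531  0.072     ]]
[[ 0.40598215  0.00437481  0.078     ]
 [ 0.62802307 -0.03086206  0.078     ]
 [ 0.60560722 -0.16844596  0.078     ]
 [ 0.38500149 -0.12747499  0.078     ]]
press 0.6 5781 ((109.3497085571289, 277.52313232421875), (63.17975616455078, 148.94000244140625), 81.25383758544922)
```

View pics/t_tray.png

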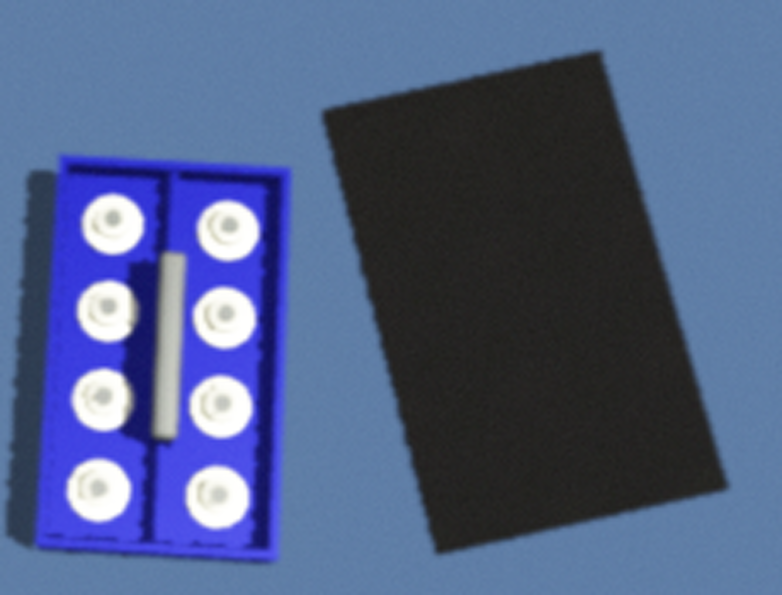

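View pics/t_press.png

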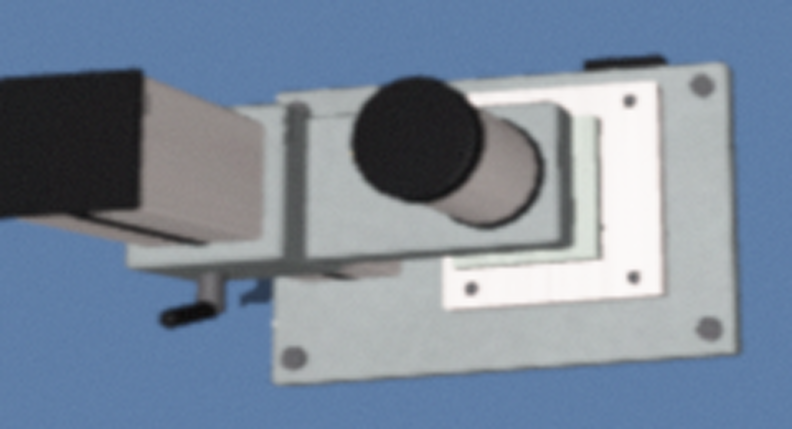

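View pics/s_tray.png

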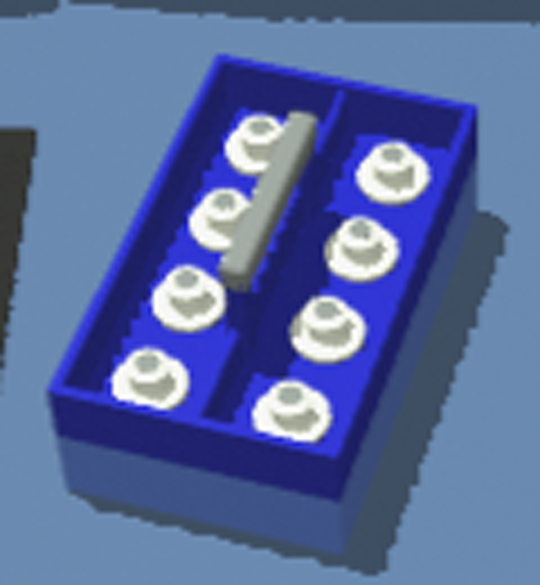

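View pics/s_press.png

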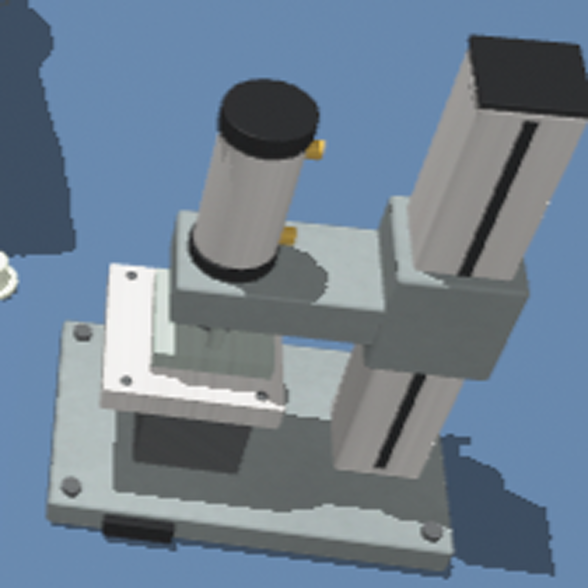

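```bash
cat > fit.py <<'E'
from h import *
import pickle
from scipy.optimize import least_squares
P=pickle.load(open("P0.pkl","rb"));t=P["top"];s=P["scene"]
def fit(obs,x0,zfree=False):
    # obs: (cam,[(uv,(x,y,z))..])
    def pose(q):
        return lambda X:R.from_euler("z",q[2]).apply(X)+np.array([q[0],q[1],q[3] if zfree else 0])
    def res(q):
        r=[]
        for p,o in obs:
            uv=np.array([a for a,b in o]);X=np.array([b for a,b in o],float)
            r.append((proj(p,pose(q)(X))-uv).ravel())
        return np.concatenate(r)
    f=least_squares(res,x0,loss="soft_l1");return f.x,res(f.x).reshape(-1,2).round(1).tolist()
def C(l,s,ox,oy):return [(((u+.5)/s+ox-.5,(v+.5)/s+oy-.5),X) for u,v,X in l]
if __name__=="__main__":
    T=lambda l:C(l,3.4,300,170);S=lambda l:C(l,4.5,230,160)
    m=T([(323,110,(.14,.09,.003)),(600,50,(.14,-.09,.003)),(728,488,(-.14,-.09,.003)),(437,553,(-.14,.09,.003))])
    print("mat",fit([(t,m)],[.53,-.3,.2]))
    a=T([(60,155,(.1125,.0675,0)),(290,168,(.1125,-.0675,0)),(274,561,(-.1125,-.0675,0)),(37,546,(-.1125,.0675,0))])
    b=S([(217,55,(-.1125,-.0675,0)),(477,105,(-.1125,.0675,0)),(338,458,(.1125,.0675,0)),(50,390,(.1125,-.0675,0))])
    print("tray",fit([(t,a),(s,b)],[.5,-.08,-.1,.07],True));print(fit([(t,a)],[.5,-.08,-.1,.07],True));print(fit([(s,b)],[.5,-.08,-.1,.07],True))
    h=S([(306,112,(-.052,0,0)),(232,283,(.052,0,0))]);h2=T([(173,253,(.052,0,0)),(165,438,(-.052,0,0))])
    print("bar top",fit([(t,h2),(s,h)],[.5,-.08,-.1,.1],True))
    T=lambda l:C(l,3.3,0,220);S=lambda l:C(l,2.8,390,100)
    k=lambda x,y,z:(x/1e3,y/1e3,z/1e3)
    a=T([(728,63,k(-95,-90,25)),(740,353,k(-95,90,25)),(275,383,k(185,90,25)),(658,82,k(-70,-60,120)),(663,295,k(-70,60,120)),(443,308,k(50,60,120))])
    b=S([(110,265,k(-70,60,120)),(103,398,k(-70,-60,120)),(282,408,k(50,-60,120)),(65,323,k(-95,90,25)),(48,515,k(-95,-90,25))])
    print("press",fit([(t,a),(s,b)],[.5,.35,1.5]));print(fit([(t,a)],[.5,.35,1.5]));print(fit([(s,b)],[.5,.35,1.5]))
E
python3 fit.py
```

```text
mat (array([ 0.52953109, -0.30327859,  0.1117558 ]), [[-0.5, -0.4], [0.2, -0.5], [0.4, 0.3], [-0.2, 0.5]])
tray (array([ 0.50697335, -0.07831193, -0.16333485,  0.07276408]), [[-0.9, 0.1], [-0.3, 0.1], [0.4, 0.1], [-1.1, 0.2], [-0.3, -0.4], [0.1, 0.2], [-0.5, 0.1], [-1.1, 0.3]])
(array([ 0.50771924, -0.07957309, -0.1657183 ,  0.06826859]), [[-0.2, 0.2], [0.2, 0.3], [0.7, -0.2], [-0.6, -0.2]])
(array([ 0.50173236, -0.07853407, -0.15995725,  0.06706114]), [[-0.0, -0.1], [0.1, 0.2], [0.1, -0.3], [-0.1, 0.2]])
bar top (array([ 0.50739596, -0.07859038, -0.15599444,  0.10452299]), [[-0.7, -0.1], [-0.5, 0.3], [-0.9, 1.1], [-0.5, -1.2]])
press (array([0.52794448, 0.26908564, 1.53611266]), [[-0.6, -1.0], [-1.1, -0.2], [-1.6, 0.8], [-0.8, -0.4], [-0.6, -0.7], [0.4, 0.0], [-0.8, 0.0], [-0.9, -2.5], [0.0, 1.4], [-1.4, -1.2], [-0.8, -3.7]])
(array([0.52746924, 0.26762761, 1.53045466]), [[0.4, -0.6], [-0.6, 0.3], [-1.1, 0.4], [0.1, 0.0], [-0.0, -0.3], [1.0, 0.1]])
(array([0.53074027, 0.27051531, 1.54153048]), [[-0.2, 1.2], [-0.0, -1.1], [1.1, 2.6], [-1.0, -0.1], [0.1, -2.3]])
```

```bash
python3 - <<'E'
from h import *
from rig import *
x,y,w=.507,-.0788,-.163
move_pose([x,y,.19],down(w))
servo_line([x,y,.089],rate=.12)
s0=read_state()
close(40)
s=read_state();print(s["time_s"],s["finger_gap"],s0["force"],s["force"],s["ee_pos"])
servo_line([x,y,.13],rate=.08)
s=read_state();print(s["time_s"],s["finger_gap"],s["force"],s["wrist_torque"],s["ee_pos"])
p=cam("scene");cv2.imwrite("pics/lift.png",p["pixels"][:,:,::-1])
E
```

```text
5.85 0.15507404361797275 [ 0.35973427  0.00346742 -0.38855584] [ 0.17990343  0.21497328 -0.14652742] [ 0.50698939 -0.07884115  0.0889729 ]
6.5167 0.15819623563067822 [-0.68973897  0.69594828 -2.24571566] [ 0.07704569  0.0844154  -0.00625519] [ 0.50702701 -0.0787941   0.13019844]
```

View pics/lift.png

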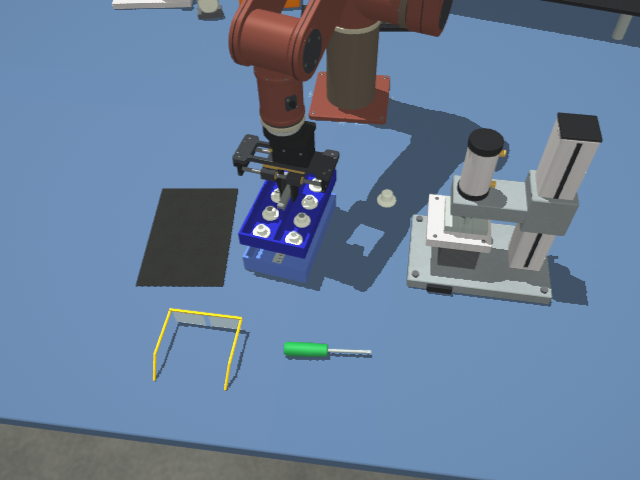

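The tray hangs in the grip (around pixel 290,210) clear of the lighter one. Now I'll carry it to the mat.

```bash
python3 - <<'E'
from h import *
from rig import *
x,y,w=.5295,-.3033,.1118
servo_line([.507,-.0788,.15],rate=.15)
move_pose([x,y,.15],down(w))
servo_line([x,y,.075],rate=.12)
print(servo_line([x,y,.053],rate=.03,contact_N=2.5))
s=read_state();print(s["time_s"],s["force"],s["ee_pos"])
gripper_open()
servo_line([x,y,.16],rate=.2)
move_pose([.40,-.42,.25],down(w))
P={c:cam(c) for c in("scene","top")}
import pickle;pickle.dump(P,open("P1.pkl","wb"))
for c in P:cv2.imwrite(f"pics/{c}1.png",P[c]["pixels"][:,:,::-1])
for c in P:
  for n in("gauge","gauge_tip","top_tray"):
    print(c,n,[(np.round(d["xyz"],4).tolist(),round(d["score"],2)) for d in look_for(c,n)[:2]])
crop(P["top"],"t_g.png",290,190,400,350,3.7);crop(P["scene"],"s_g.png",230,160,350,290,4.5)
print(read_state()["time_s"])
E
```

```text
True
9.1 [-0.40822391 -0.05213254  4.38816599] [ 0.52934952 -0.30328043  0.05783776]
scene gauge [([0.4992, -0.0809, 0.0156], 0.7)]
scene gauge_tip [([0.4977, -0.0759, 0.0138], 0.62)]
scene top_tray [([0.5428, -0.2962, 0.0207], 0.56)]
top gauge [([0.4984, -0.0801, 0.0164], 0.89), ([0.5104, -0.0781, 0.0061], 0.74)]
top gauge_tip [([0.5008, -0.083, 0.0161], 0.71), ([0.5153, 0.2857, 0.2114], 0.66)]
top top_tray [([0.5249, -0.3002, 0.017], 0.71)]
12.325
```

View pics/top1.png

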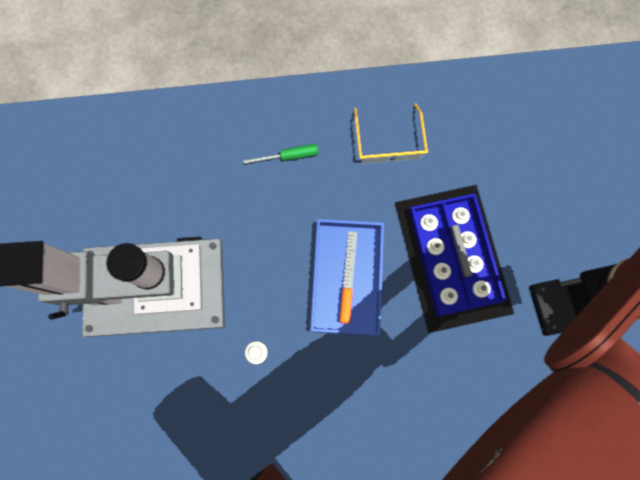

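View pics/t_g.png

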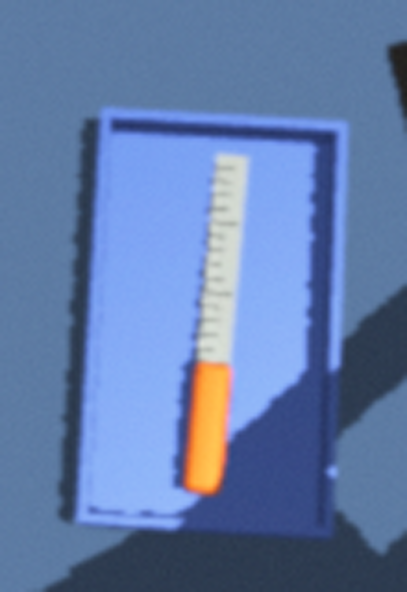

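View pics/s_g.png

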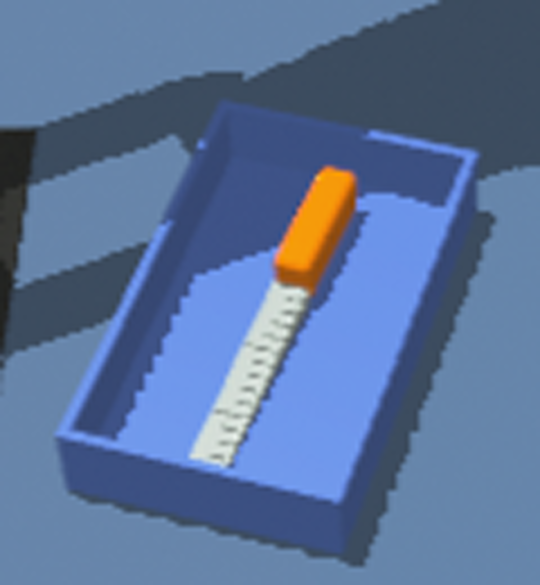

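View pics/scene1.png

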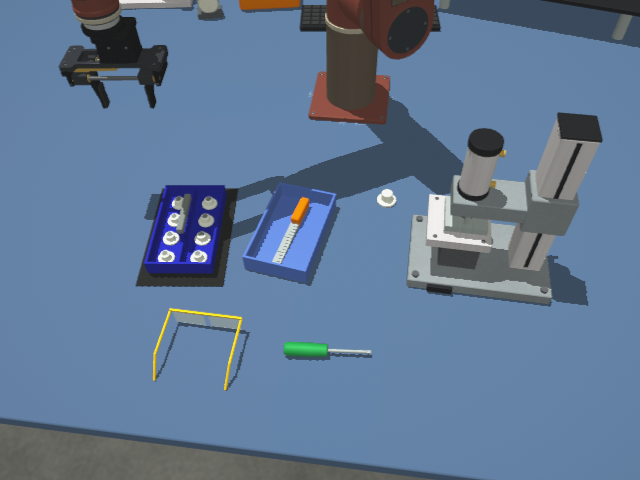

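```bash
python3 - <<'E'
from fit import *
P=pickle.load(open("P1.pkl","rb"));t=P["top"];s=P["scene"]
k=lambda x,y,z:(x/1e3,y/1e3,z/1e3)
a=C([(217,153,k(155,9,8)),(249,156,k(155,-9,8)),(195,362,k(35,10,31)),(231,363,k(35,-10,31)),(184,490,k(-35,10,31)),(217,494,k(-35,-10,31))],3.7,290,190)
b=C([(189,458,k(155,-9,8)),(229,465,k(155,9,8)),(325,167,k(-35,-10,31)),(357,178,k(-35,10,31))],4.5,230,160)
for o in([(t,a),(s,b)],[(t,a)],[(s,b)]):print(fit(o,[.45,-.08,-.1]))
aa=C([(103,106,(.1125,.0675,.04)),(349,121,(.1125,-.0675,.04)),(333,536,(-.1125,-.0675,.04)),(76,521,(-.1125,.0675,.04))],3.7,290,190)
bb=C([(220,100,(-.1125,-.0675,.04)),(480,151,(-.1125,.0675,.04)),(341,500,(.1125,.0675,.04)),(58,436,(.1125,-.0675,.04))],4.5,230,160)
for o in([(t,aa),(s,bb)],[(t,aa)],[(s,bb)]):print("bt",fit(o,[.5,-.08,-.1]))
# tray on mat check
T=rig.masks_of
E
```

```text
(array([ 0.4506053 , -0.06871105, -0.21224962]), [[-0.7, 0.3], [-0.7, 0.4], [-0.4, -0.3], [-0.2, 0.5], [-0.9, 0.3], [0.3, 0.3], [-2.4, 4.6], [-3.3, 5.3], [-1.0, -0.8], [0.2, -1.2]])
(array([ 0.45104023, -0.06939292, -0.21641571]), [[-0.1, 0.1], [-0.1, 0.2], [-0.0, -0.6], [0.2, 0.2], [-0.6, -0.0], [0.5, 0.0]])
(array([ 0.4401631 , -0.06795153, -0.19344566]), [[0.2, 1.1], [-0.7, 1.7], [-0.3, -4.1], [1.0, -4.6]])
bt (array([ 0.50737071, -0.07890661, -0.16320185]), [[-0.8, 0.7], [-0.9, 0.4], [-0.5, 0.6], [-0.2, 0.5], [-0.2, 0.3], [-1.0, 0.6], [-0.9, 1.0], [-1.2, 0.3]])
bt (array([ 0.50831115, -0.08019836, -0.16710798]), [[0.0, 0.1], [-0.1, -0.0], [-0.1, 0.1], [0.2, -0.2]])
bt (array([ 0.50566966, -0.07742589, -0.15910274]), [[0.3, -0.2], [-0.4, -0.0], [0.2, 0.3], [-0.1, -0.1]])
```

The top tray sits centred on the mat (about 455,260). The gauge lies along the bottom tray's centreline, with the handle at (345,305) and the tip at (351,233). In the scene view the front wall hides the tip, so I use the top-camera fit.

```bash
python3 - <<'E'
from h import *
from rig import *
x,y,w=.4507,-.0692,-.205
move_pose([x,y,.11],down(w))
print(servo_line([x,y,.0155],rate=.08,contact_N=4))
s=read_state();print(s["time_s"],s["force"],s["ee_pos"])
close(55)
s=read_state();print(s["time_s"],s["finger_gap"],s["force"],s["ee_pos"],s["wrist_torque"])
servo_line([x,y,.07],rate=.1)
servo_line([x,y,.22],rate=.2)
x,y=.5385,.0
move_pose([x,y,.22],down(1.534))
s=read_state();print(s["time_s"],s["finger_gap"],s["force"],s["ee_pos"],s["joints"])
P={c:cam(c) for c in("scene","top")}
import pickle;pickle.dump(P,open("P2.pkl","wb"))
for c in P:cv2.imwrite(f"pics/{c}2.png",P[c]["pixels"][:,:,::-1])
crop(P["top"],"t_2.png",190,180,350,340,3.7);crop(P["scene"],"s_2.png",300,140,500,290,4)
E
```

```text
False
15.075 [-0.34188699 -0.30599146 -0.51306039] [ 0.4512467  -0.06936218  0.01605797]
16.175 0.22781755181202729 [-0.23610882  0.46871571 -0.91933255] [ 0.45067921 -0.06922316  0.01548322] [-0.02091366 -0.00647725  0.02218602]
19.1583 0.224569767400324 [-0.51189289 -0.26154533 -1.29896389] [ 5.38109717e-01 -1.02704880e-04  2.19302185e-01] [-1.46702317e-01  2.19046077e-02  1.76502447e+00 -1.30028674e-04
  1.35583033e+00 -1.08740143e-01]
```

View pics/scene2.png

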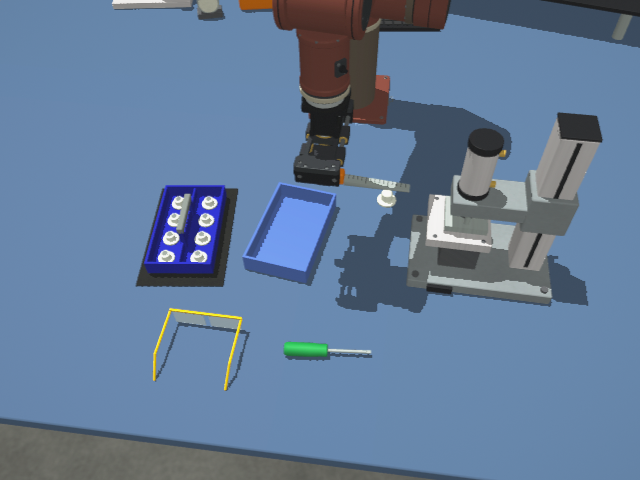

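View pics/t_2.png

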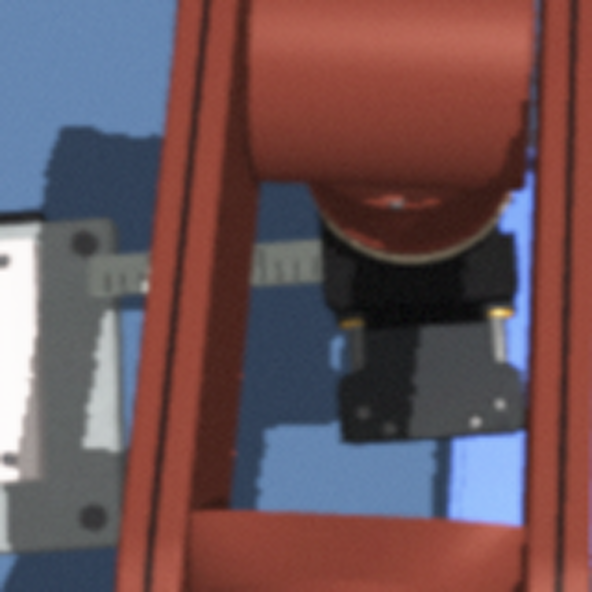

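View pics/s_2.png

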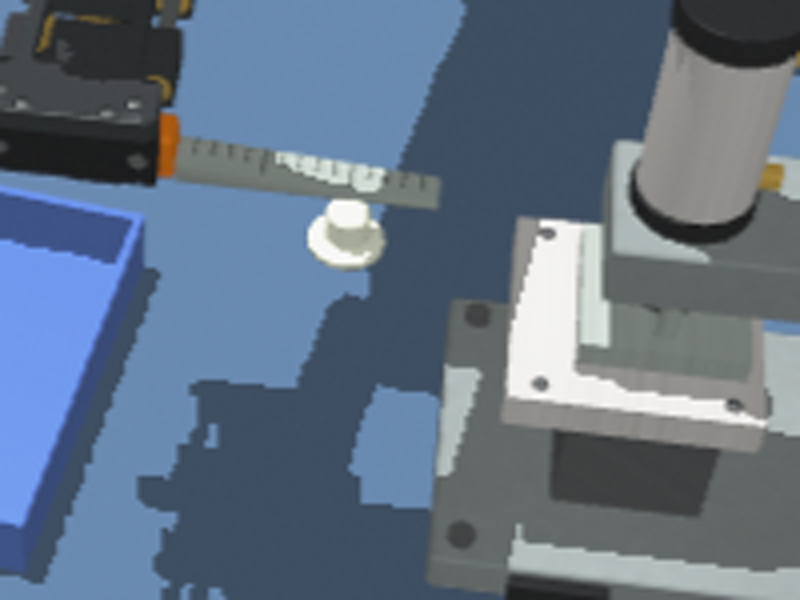

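```bash
python3 - <<'E'
from fit import *
P=pickle.load(open("P2.pkl","rb"));t=P["top"];s=P["scene"]
g=lambda u,v,sc,ox,oy:((u+.5)/sc+ox-.5,(v+.5)/sc+oy-.5)
a=plane(t,[g(88,257,3.7,190,180),g(92,297,3.7,190,180),g(322,240,3.7,190,180),g(325,281,3.7,190,180)],.2118)
b=plane(s,[g(438,176,4,300,140),g(441,201,4,300,140)],.2118)
print(a,b,a[:2].mean(0),b.mean(0))
th=R.from_euler("z",1.534)
print(th.inv().apply(np.array([a[:2].mean(0),b.mean(0)])-[.5381,-.0001,0]))
o=np.array([.5285,.2685,0]);print(th.inv().apply(np.array([.5381,-.0001,0])-o))
E
```

```text
[[0.55434343 0.15375118 0.2118    ]
 [0.53551314 0.15316338 0.2118    ]
 [0.55092227 0.04573209 0.2118    ]
 [0.53167147 0.04608479 0.2118    ]] [[0.53390023 0.15502265 0.2118    ]
 [0.54986141 0.15682603 0.2118    ]] [0.54492829 0.15345728 0.2118    ] [0.54188082 0.15592434 0.2118    ]
[[ 0.15370454 -0.0011746   0.2118    ]
 [ 0.15605781  0.00196157  0.2118    ]]
[-0.26806502 -0.01947476  0.        ]
```

```bash
cat >> h.py <<'E'
O=np.array([.5285,.2685,0]);W=1.534
def pw(x,y,z): return R.from_euler("z",W).apply([x,y,0])+O+[0,0,z]
def st(n=5):
    f=[];tq=[]
    for _ in range(n):
        s=rig.read_state();f.append(s["force"]);tq.append(s["wrist_torque"]);rig.sleep(.02)
    f=R.from_euler("z",W).inv().apply(np.mean(f,0));tq=R.from_euler("z",W).inv().apply(np.mean(tq,0))
    e=R.from_euler("z",W).inv().apply(s["ee_pos"]-O)
    return s["time_s"],e.round(4),"F",f.round(2),"M",tq.round(3)
E
python3 - <<'E'
from h import *
from rig import *
servo_line(pw(-.27,0,.15),rate=.15)
servo_line(pw(-.207,0,.137),rate=.1)
print(st())
print(servo_line(pw(-.207,0,.1285),rate=.015,contact_N=2.0))
print(st())
P={c:cam(c) for c in("scene","top")}
crop(P["top"],"t_3.png",100,200,300,340,4);crop(P["scene"],"s_3.png",350,160,520,290,4.5)
E
```

```text
(20.75, array([-2.074e-01, -2.000e-04,  1.372e-01]), 'F', array([ 0.1 ,  0.22, -0.83]), 'M', array([-0.093,  0.096, -0.005]))
True
(21.3417, array([-2.073e-01,  2.000e-04,  1.291e-01]), 'F', array([-1.31, -0.26,  2.7 ]), 'M', array([-0.181, -0.3  , -0.079]))
```

View pics/t_3.png

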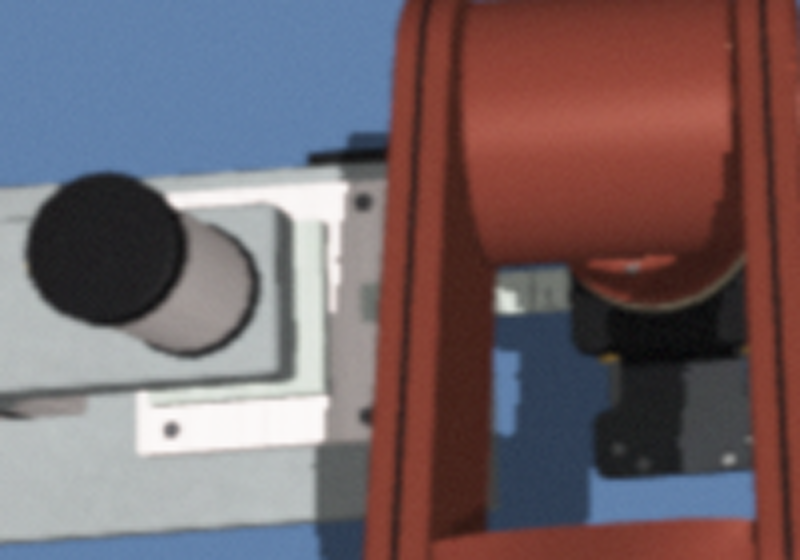

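View pics/s_3.png

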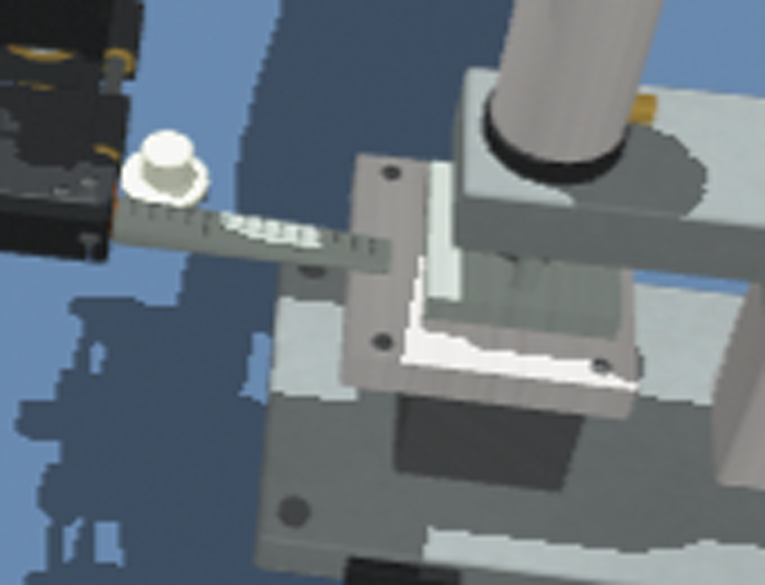

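```bash
python3 - <<'E'
from h import *
from rig import *
for z in(.1296,.1300,.1304):
    servo_line(pw(-.207,0,z),rate=.01);print(z,st())
q=read_state();print(R.from_quat(q["eef_rot"]).as_matrix()[:,2])
E
```

```text
0.1296 (21.8083, array([-2.071e-01,  1.000e-04,  1.295e-01]), 'F', array([-2.41, -0.23,  1.79]), 'M', array([-0.173, -0.017, -0.046]))
0.13 (22.1417, array([-2.070e-01,  1.000e-04,  1.298e-01]), 'F', array([-1.21,  0.18,  1.15]), 'M', array([-0.183, -0.018, -0.056]))
0.1304 (22.475, array([-2.069e-01,  2.000e-04,  1.302e-01]), 'F', array([-0.37, -0.18,  0.53]), 'M', array([-0.157, -0.042, -0.06 ]))
[-2.20969068e-03 -3.31627460e-05 -9.99997558e-01]
```

```bash
python3 - <<'E'
from h import *
from rig import *
z=.1303
print(servo_line(pw(-.160,0,z),rate=.025,contact_N=5),st())
print(servo_line(pw(-.112,0,z),rate=.015,contact_N=4),st())
E
```

```text
False (24.5917, array([-0.16  , -0.    ,  0.1303]), 'F', array([-0.55,  0.29,  0.63]), 'M', array([-0.107,  0.017,  0.004]))
True (26.0667, array([-1.445e-01, -1.000e-04,  1.302e-01]), 'F', array([ 0.62, -1.03,  2.65]), 'M', array([-0.201, -0.321, -0.002]))
```

```bash
python3 - <<'E'
from h import *
from rig import *
z=.1303
x=read_state()["ee_pos"]
for i in range(6):
    X=-.1445+.001*(i+1)
    servo_line(pw(X,0,z),rate=.01); r=st();print(r)
    if r[3][0]<-8:break
E
```

```text
(26.475, array([-1.444e-01, -1.000e-04,  1.304e-01]), 'F', array([-5.05,  0.18,  4.06]), 'M', array([-0.141,  0.659,  0.012]))
(26.8083, array([-1.439e-01, -1.000e-04,  1.304e-01]), 'F', array([-7.59,  0.22,  4.57]), 'M', array([-0.097,  0.978,  0.024]))
(27.1417, array([-1.435e-01, -1.000e-04,  1.304e-01]), 'F', array([-9.68,  0.44,  4.88]), 'M', array([-0.083,  1.324,  0.054]))
```

```bash
python3 - <<'E'
from h import *
from rig import *
for z in(.1306,.1309):
    servo_line(pw(-.1415,0,z),rate=.01); print(st())
servo_line(pw(-.1402,0,.1309),rate=.01);print(st());sleep(.5);print(st())
q=read_state();print(R.from_quat(q["eef_rot"]).as_matrix()[:,2],q["finger_gap"])
P={c:cam(c) for c in("scene","top")}
crop(P["top"],"t_4.png",100,200,300,340,4);crop(P["scene"],"s_4.png",350,160,520,290,4.5)
import pickle;pickle.dump(P,open("P4.pkl","wb"))
cv2.imwrite("pics/scene4.png",P["scene"]["pixels"][:,:,::-1])
E
```

```text
(27.475, array([-1.435e-01, -1.000e-04,  1.305e-01]), 'F', array([-9.1 , -0.29,  3.79]), 'M', array([-0.167,  1.3  ,  0.012]))
(27.8083, array([-0.1434,  0.    ,  0.1305]), 'F', array([-8.8 ,  0.06,  2.15]), 'M', array([-0.252,  1.224, -0.046]))
(28.175, array([-1.429e-01,  1.000e-04,  1.305e-01]), 'F', array([-11.74,   0.2 ,   2.79]), 'M', array([-0.209,  1.707, -0.055]))
(28.7583, array([-0.1429,  0.    ,  0.1305]), 'F', array([-11.75,  -0.11,   2.54]), 'M', array([-0.201,  1.715, -0.043]))
[-0.00391439 -0.00615433 -0.9999734 ] 0.22715131588449589
```

View pics/s_4.png

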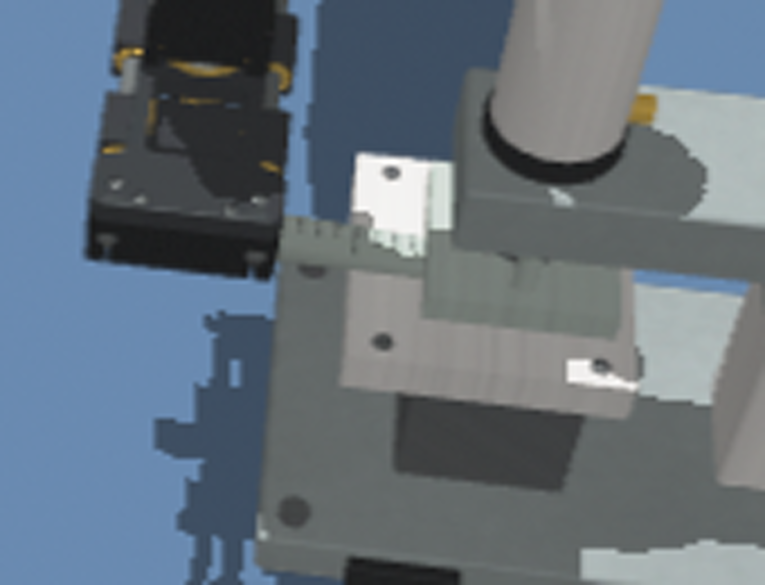

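View pics/scene4.png

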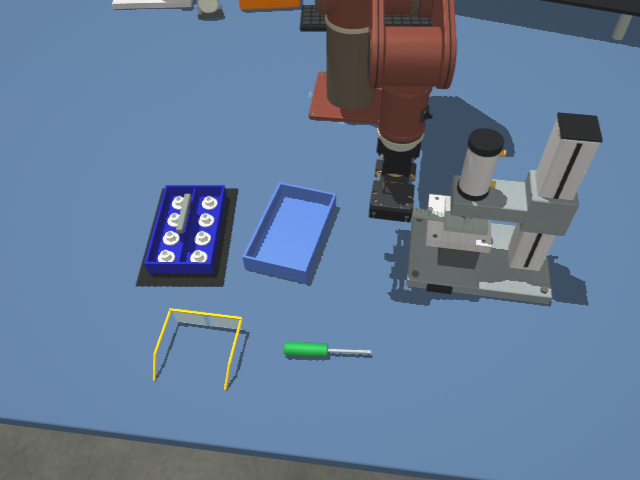

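The blade is in between the plates, entering under the upper plate near (425,255) in the enlarged view. Drag holds steady at about 11.7 N, the tool is vertical within 0.4° and the bystanders haven't moved. I'm handing in.

```bash
python3 - <<'E'
from h import *
print(st());rig.sign_off();print("done")
E
```

```text
(28.9417, array([-1.430e-01,  1.000e-04,  1.305e-01]), 'F', array([-11.95,   0.05,   2.41]), 'M', array([-0.23 ,  1.724, -0.063]))
the job is handed in; nothing more can be done
done
```

The job is handed in at about 29 s of robot time. The gauge is held snug between the press plates, and the top tray is on the mat.

- **Tray:** I lifted it straight up, set it flat on the mat with contact sensing, and released it. It was placed on the mat's measured centre and turned to match it. In the pictures it sits well inside the mat on all sides.
- **Gauge:** I gripped it by the handle at 55 N, laid the blade on the ledge with about 1.5 N of steady pressure (about 3.5 N at first touch), and slid it in. The upper edge met the blade with about 50 mm inserted, which suggests a gap of roughly 6.8 mm.
- **Last checks:** Drag stood at 11.7–11.95 N over the last second before handing in, inside the 8–20 N range, with about 3 N still pressing down. The tool was within 0.4° of vertical, and the bystanders I could see looked unmoved.

**Checks that were not clean:**
- The two cameras disagreed by about 1–3 mm.
- Pressing down rose to about 5–6 N during the wedging, so I raised the hand 0.6 mm to ease it.
- I judged contact with both plates from the forces, because the blade between the plates is hidden from both cameras.
- In the last picture the arm hid the bushing, so I couldn't recheck it. The planned path stayed well away from it.

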